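# Check a grinder's spindle lock with the spring balance

## Robot

A 6-joint arm with a two-finger parallel gripper is mounted at the origin on the work surface. World frame = base frame: x ahead of the robot, y to its left, z up, the work surface at z = 0. Lengths are in m, angles in rad, forces in N, time in s.
With the tool pointing down it reaches from about 0.35 to 0.775 m from the base axis. Payload 5.5 kg.
Tool frame: the origin (TCP) lies at the very end of the fingers, on their centre line; the grasp point (between the pads) lies behind it (env.hold_point_z is the z of the grasp point in the tool frame, in m); z points along the fingers, y is the line along which they close (so a half turn about z gives the same grasp; the last joint's range is limited). The gripper opens to 85 mm and grips with 20 to 120 N. Pads are 22 mm wide; open, the fingers measure 114 mm over their backs; the gripper's body (76 mm by 85 mm) begins 54 mm behind the grasp point. The pads swing forward as they close: fully open they stand 13 mm farther back than shut.
Start: joints at [-1.466, 0.313, 0.046, 1.304, 0, 1.431], TCP at [0.139, -0.558, 0.231] pointing down, gripper open.
Joint ranges: [-2.76, 2.76], [-0.86, 1.69], [-1.03, 1.26], [-2.2, 2.34], [-1.47, 1.5], [-3.14, 3.14]. Speed limits (rad/s): [2.57, 2.57, 3.14, 3.14, 3.14, 3.14].

## Interface

Orientations are given as a unit quaternion [w, x, y, z].
In Python, from workcell import env gives the robot as it stands.
- The arm moves only by the tool arm_command, never from a script. Its argument "rows" is a list of rows, each an object with "delta_pos": the shift along the tool's x, y, z scaled (see below), a list of three; "rot": the turn, a rotation vector about the tool's x, y, z scaled (see below), a list of three; "fingers": the closure, from 0 (fully open) to 1 (shut). A call has 1 to 20 rows; each row shifts and turns the commanded pose from where the row before left it, along the tool's axes as they then stand; what a row does not reach is not made up. The controller multiplies each number of a shift by 0.02 m and each number of a turn by 360 degrees. A row lasts 1/10 s, in which the tool goes at most 50 mm and 8.59 degrees, less where a joint would pass 70% of its speed; a pose out of reach is approached as far as the arm can. A call with a number of a shift or a turn outside -1 to 1 is refused whole. A call with a gripper value outside its range is refused whole. The fingers move at their own pace and stop on an object; "squeeze" is the grip in N (left out, the last holds). Time passes only in rows, so rows that do not move let the fingers close. It gives the time, the measured TCP pose, the force and the opening at its end, in the units of the state.
- env.get_state(): the state, without advancing time (a new reading comes with each control period).
- env.read_camera(name): name is "scene" or "top" or "wrist"; returns (picture, depth): 480x640x3 uint8, blue, green, red; 480x640 float32, m along the optical axis (not along the pixel's ray), 0 where there is no reading.
- env.get_calibration(name): a dict with "mtx" (3x3 intrinsics, pixels), "R" (3x3) and "t" (3): a world point X has camera coordinates R X + t. Camera axes: x right, y down, z forward; pixel columns grow to the right and rows downward; lengths in m; the calibration is good to about 2 mm. A picture is of the moment at which its call begins: read the wrist's pose just before it. get_calibration takes no time and is no camera call; for the wrist camera it gives the pose at the moment of the call.
- env.hand_in(): hands the job in, once; it reports no verdict.
The state is a dict: "clock": time; "joint_pos": joint angles; "qvel": joint speeds; "tau": joint torques, N m; "tcp_pos": TCP position; "orientation": TCP orientation; "wrist_force": force on the tool from outside, world axes, zero at the start; "ft_torque": the same for the moment, N m; "finger_gap": finger opening in m.
Only numpy, scipy, OpenCV 4.12 (cv2) and the standard library are available. Lean on these libraries where they do the work, as an engineer would, in place of code of your own. Each camera call takes 0.05 s, during which the arm holds its last target. There are 200 camera calls.

## Task

The angle grinder's spindle lock is to be checked at the pull marked by the green clip on the spring balance. First take the yellow can out of the handle's way and leave it standing on the bench, clear of the handle's run; then draw the balance's handle straight out until the red peak pointer stands level with the green clip, within the clip's width and not past it, and ease the handle all the way back in without letting it fly, so that the red pointer is left showing the reading. Do not shift the green clip or the other things on the bench.

Things in the scene. Friction and masses are not known exactly. Their poses are not given: they have to be found in the camera images.
- rig: Fixed plywood board carrying a grinder, spindle up and locked, a pin spanner on its nut, and the flat spring balance bolted to the spanner. Origin: on the bench (z = 0) under the middle of the handle bar when fully in. y runs along the balance towards the grinder: the handle is drawn towards -y. Board from y = 75 mm on (x -182 to 52), all under 0.11 m high; under the handle only bench.
- handle (a joint): How far the handle is drawn out along the rig's -y, m: 0 = fully in, stop at 0.100. Sprung: about 2.2 N at 0 plus 180 N/m (17.5 N at 0.085); it flies back if let go. A black cross-piece on it pushes the red pointer along the scale.
- handle_bar (a point): Middle of the handle's black grip bar, 88 mm above the bench; moves with it. The handle is a level D loop: bar 13 mm thick, 100 mm long along the rig's x; 9 mm side rods run 28 mm back (+y) from its ends, then slant in to a yoke 56 mm behind the bar. Clear opening behind the bar: 90 mm wide, 65 mm at 35 mm back, 40 mm deep. Shut fingers can hook the bar from above, or pinch it.
- peak (a joint): Position of the red peak pointer along the scale, m, towards the rig's -y. The handle pushes it: it equals the largest value joint handle has reached (or its start value, 0 to 0.025) and stays there by friction when the handle goes back. To be moved only by the handle.
- peak_tip (a point): Middle of the red peak pointer's top: a bar 24 mm long across the scale, 5 mm thick, standing 8 mm above the scale face. Axes as the rig's.
- setmark (a joint): Position of the green set clip along the scale, m, on the same scale as joint peak: the red pointer stands level with the clip's middle when both joints read the same. 0.050 to 0.085.
- setmark_mid (a point): The point on the balance's centre line level with the middle of the green set clip. The clip is 12 mm wide along the scale and is clipped over the edge of the case on its -x side. Axes as the rig's.
- can: Loose yellow spray can, dark band, red cap: 58 mm diameter up to 92 mm, 125 mm high in all, about 0.3 kg; origin under its middle. It stands in the handle's run, 26 to 36 mm before the bar. It is clear when its middle is over 85 mm to either side of the balance's axis, or over 136 mm from the rig's origin on the -y side.
- battery: Bystander: black and teal battery pack 75 x 110 x 65 mm, 0.6 kg, origin under its middle.
- discs: Bystander: stack of grinding discs, diameter 115, 26 mm high, origin under its middle.
- armature: Bystander: copper and steel motor armature lying along its x, 150 mm long, 44 mm thick, origin under its middle.
- screwdriver: Bystander: screwdriver with red handle, 200 mm long.
- guard: Bystander: half-round steel wheel guard of radius 63 mm, 26 mm high, origin under its middle.
- case_front (a point): Front end of the balance's case, on its axis, 88 mm above the bench; 90 mm from the rig's origin towards +y. From here the aluminium case (44 wide, 22 mm thick) runs 180 mm towards +y; the white scale is its top face, 99 mm above the bench. Axes as the rig's.
Things that resemble listed ones, but are neither listed nor needed, are in the scene too. Of the things like the can, leave any that is pink or purple; of the rest the larger one is meant.

How it is judged:
On the way, in this order (a step that is already met when the one before it is completed fails the run):
1. the can stands on the bench clear of the handle's run while the handle is still in (value of joint handle below 0.01 m and height (world z) of can below 0.005 m and angle between can's own z axis and vertical below 0.15 rad and linear speed of can below 0.05 m/s and (x of can in the frame of rig above 0.083 m or x of can in the frame of rig below -0.083 m or y of can in the frame of rig below -0.132 m)), for 0.2 s.
2. the handle is drawn out and the red pointer stands level with the green clip (value of joint handle above 0.04 m and y of peak_tip in the frame of setmark_mid between -0.006 and 0.006 m), for 0.2 s.
At the end, for the whole second after the job is handed in: The red pointer stands within 6 mm of the middle of the green clip, the handle is back in (within 4 mm) and at rest, and the can stands upright on the bench at rest, clear of the handle's run (y of peak_tip in the frame of setmark_mid between -0.006 and 0.006 m and value of joint handle below 0.004 m and velocity of joint handle between -0.01 and 0.01 m/s and height (world z) of can below 0.005 m and angle between can's own z axis and vertical below 0.15 rad and linear speed of can below 0.02 m/s and (x of can in the frame of rig above 0.083 m or x of can in the frame of rig below -0.083 m or y of can in the frame of rig below -0.132 m)); the robot touches nothing.
It fails at once if the handle flies back (faster than 0.6 m/s) (velocity of joint handle below -0.6 m/s).
It fails at once if the green clip is shifted by more than 3 mm (distance of setmark_mid from where it was at the start of the episode above 0.003 m).
It fails at once if another thing on the bench is shifted by more than 40 mm (distance of any of battery, discs, armature, screwdriver, guard from where it was at the start of the episode above 0.04 m).
It also fails if it takes over 58 s, if anything falls off the work surface, if the arm or the gripper's body presses on something with over 40 N, if the wrist force passes 120 N, or if a joint passes its speed limit or range.

## Working session

There is one attempt and no reset: what is moved stays moved. The work goes in short steps, Python scripts to look and compute and a tool call to move; the robot and the scene stay as the last step left them, time stands still between calls to the robot, and variables do not carry over. Pictures are saved under pics/ and viewed, on a budget of 10 in all, crops included, one or two more only if the job needs it, and the job is handed in when it is done.

Besides the shell and the picture viewer there is one more tool, called as name(argument=value, ...) on one line, values as JSON. arm_command: Moves the arm, as the interface text tells. Shifts and turns lie within -1 to 1; 1 stands for 0.02 m of shift or 360 degrees of turn. Its arguments: {"type":"object","properties":{"rows":{"type":"array","items":{"type":"object","properties":{"delta_pos":{"type":"array","items":{"type":"number","minimum":-1,"maximum":1}},"rot":{"type":"array","items":{"type":"number","minimum":-1,"maximum":1}},"fingers":{"type":"number"}}}},"squeeze":{"type":"number"}},"required":["rows"]}

```bash
mkdir -p pics
python3 - <<'E'
from workcell import env
import cv2,numpy as np
for n in("scene","top"):
    p,d=env.read_camera(n); cv2.imwrite(f"pics/{n}0.png",p); np.save(f"pics/{n}0.npy",d)
    c=env.get_calibration(n); print(n,c)
print(env.get_state(), env.hold_point_z)
E
```

```text
scene {'mtx': array([[464.29065127,   0.        , 315.01044876],
       [  0.        , 464.29065127, 236.95473987],
       [  0.        ,   0.        ,   1.        ]]), 'R': array([[ 0.63005927,  0.77653951,  0.00342267],
       [ 0.46529538, -0.37398969, -0.80226674],
       [-0.62171177,  0.50706815, -0.59695591]]), 't': array([-0.32510947, -0.23199102,  1.55075031])}
top {'mtx': array([[474.12044125,   0.        , 323.66326247],
       [  0.        , 474.12044125, 240.04000117],
       [  0.        ,   0.        ,   1.        ]]), 'R': array([[-0.02450568, -0.99915807, -0.03290323],
       [-0.99519498,  0.02750303, -0.09397092],
       [ 0.09479674,  0.0304423 , -0.99503108]]), 't': array([-0.06024124,  0.65245963,  1.09675555])}
{'clock': 0.1, 'joint_pos': array([-1.46560269e+00,  3.13940893e-01,  4.50687670e-02,  1.30357393e+00,
       -7.63671208e-07,  1.43123457e+00]), 'qvel': array([-2.99402488e-03, -6.65919727e-04,  2.82657131e-03,  5.43021278e-04,
        4.34465449e-05,  8.49523192e-04]), 'tau': array([ 3.82440092e-03, -4.81722379e+01,  2.99245691e+01,  1.26009193e-02,
       -1.91717072e-05, -8.17186191e-06]), 'tcp_pos': array([ 0.13929691, -0.55740274,  0.23047941]), 'orientation': array([-8.24751063e-04,  9.92520853e-01,  1.22072424e-01,  1.37920731e-05]), 'wrist_force': array([-0.45741097, -0.07123573,  0.31504631]), 'ft_torque': array([-0.02712092,  0.00612187, -0.00847797]), 'finger_gap': 0.0850681832016277} -0.0187
```

View pics/top0.png

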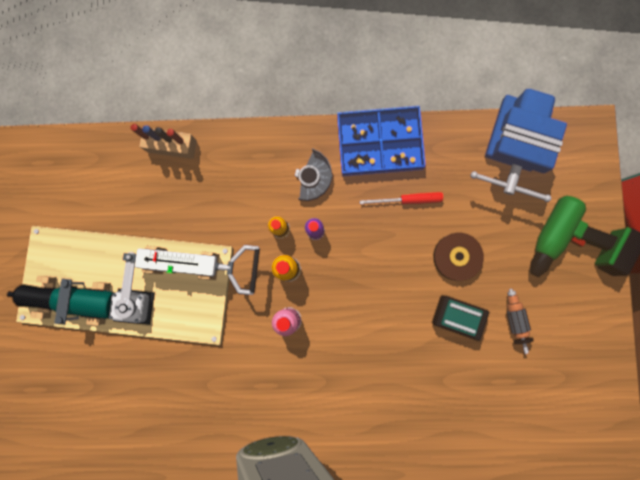

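View pics/scene0.png

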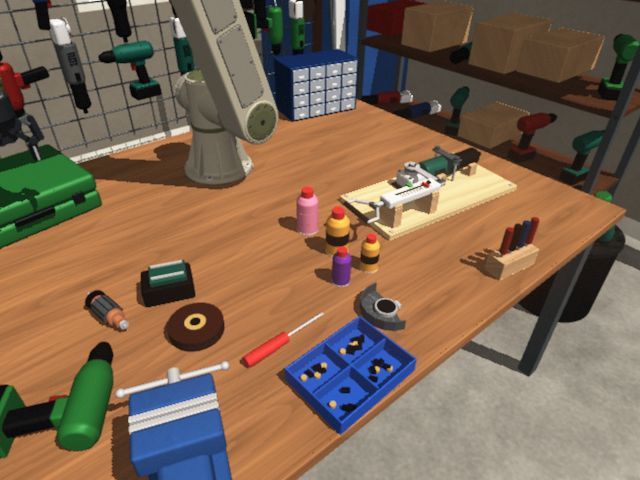

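Things that could be taken for the can (top view): large yellow (285,267), small yellow (278,225), pink (286,322) and purple (314,228). I choose the large yellow one, which stands right in front of the handle bar at (255,270). Next is a close crop to check that choice and locate the rig.

```bash
cat > h.py <<'E'
from workcell import env
import cv2,numpy as np
def ray(c,px,z):
    u,v=px; d=c["R"].T@np.linalg.solve(c["mtx"],[u,v,1.]); o=-c["R"].T@c["t"]
    return o+d*(z-o[2])/d[2]
def cloud(c,d):
    v,u=np.mgrid[:480,:640]; r=np.stack([u,v,np.ones_like(u)],-1)@np.linalg.inv(c["mtx"]).T*d[...,None]
    return (r-c["t"])@c["R"]
E
python3 - <<'E'
from h import *
p=cv2.imread("pics/top0.png"); d=np.load("pics/top0.npy"); c=env.get_calibration("top")
W=cloud(c,d)
for n,(u,v) in dict(big=(285,267),small=(278,225),pink=(286,322),purp=(314,228)).items():
    Q=W[v-22:v+22,u-22:u+22].reshape(-1,3); U=Q
    m=(Q[:,2]>.085)
    print(n,W[v,u].round(4),Q[m].mean(0).round(4))
cv2.imwrite("pics/crop1.png",cv2.resize(p[225:320,110:310],(800,380),interpolation=cv2.INTER_CUBIC))
# case (white/bright, z~.099)
hsv=cv2.cvtColor(p,cv2.COLOR_BGR2HSV)
m=(hsv[...,2]>150)&(hsv[...,1]<45); m[:,:135]=0; m[:,218:]=0; m[:245]=0;m[285:]=0
m=m.astype(np.uint8); n,l,s,_=cv2.connectedComponentsWithStats(m); k=1+s[1:,4].argmax()
ys,xs=np.where(l==k); r=cv2.minAreaRect(np.stack([xs,ys],1).astype(np.float32)); print(r)
for q in cv2.boxPoints(r): print(q, ray(c,q,.099).round(4))
E
```

```text
big [0.5852 0.005  0.1261] [0.5838 0.0094 0.1149]
small [0.6811 0.0226 0.0963] [0.6687 0.0148 0.2022]
pink [0.4673 0.0049 0.1253] [0.4651 0.0095 0.1185]
purp [ 0.6726 -0.058   0.0918] [ 0.6632 -0.0609  0.1964]
((174.2244415283203, 261.5352783203125), (79.61800384521484, 20.077392578125), 6.20344877243042)
[133.56377 267.21347] [0.5946 0.3493 0.099 ]
[135.73332 247.25363] [0.6394 0.345  0.099 ]
[214.88512 255.85709] [0.6152 0.1651 0.099 ]
[212.71556 275.81693] [0.5708 0.1701 0.099 ]
```

View pics/crop1.png

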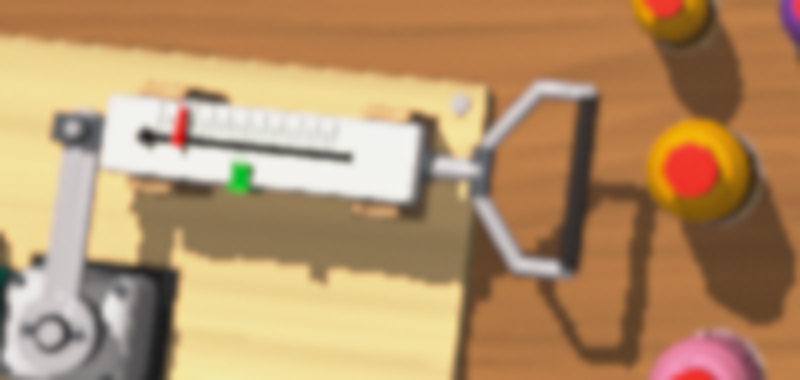

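The crop shows one large yellow can with a red cap at top-view (282,267), just before the bar at (256,270). The red pointer is at (155,257) and the green clip at (170,270) on the case's lower edge. Tool y should lie along rig x, so I rotate first and then travel.

arm_command(rows=[{"rot": [0, 0, -0.0237], "fingers": 0}, {"rot": [0, 0, -0.0237], "fingers": 0}, {"rot": [0, 0, -0.0237], "fingers": 0}, {"rot": [0, 0, -0.0237], "fingers": 0}, {"rot": [0, 0, -0.0237], "fingers": 0}, {"rot": [0, 0, -0.0237], "fingers": 0}, {"rot": [0, 0, -0.0237], "fingers": 0}, {"rot": [0, 0, -0.0237], "fingers": 0}, {"delta_pos": [1, 0.6, 0], "fingers": 0}, {"delta_pos": [1, 0.6, 0], "fingers": 0}, {"delta_pos": [1, 0.6, 0], "fingers": 0}, {"delta_pos": [1, 0.6, 0], "fingers": 0}, {"delta_pos": [1, 0.6, 0], "fingers": 0}, {"delta_pos": [1, 0.6, 0], "fingers": 0}, {"delta_pos": [1, 0.6, 0], "fingers": 0}, {"delta_pos": [1, 0.6, 0], "fingers": 0}, {"delta_pos": [1, 0.6, 0], "fingers": 0}, {"delta_pos": [1, 0.6, 0], "fingers": 0}, {"delta_pos": [1, 0.6, 0], "fingers": 0}, {"delta_pos": [1, 0.6, 0], "fingers": 0}])

```text
schema error: expected keys delta_pos, rot, fingers
```

arm_command(rows=[{"delta_pos": [1, 0.6, 0], "fingers": 0}, {"delta_pos": [1, 0.6, 0], "fingers": 0}, {"delta_pos": [1, 0.6, 0], "fingers": 0}, {"delta_pos": [1, 0.6, 0], "fingers": 0}, {"delta_pos": [1, 0.6, 0], "fingers": 0}, {"delta_pos": [1, 0.6, 0], "fingers": 0}, {"delta_pos": [1, 0.6, 0], "fingers": 0}, {"delta_pos": [1, 0.6, 0], "fingers": 0}, {"delta_pos": [1, 0.6, 0], "fingers": 0}, {"delta_pos": [1, 0.6, 0], "fingers": 0}, {"delta_pos": [1, 0.6, 0], "fingers": 0}, {"delta_pos": [1, 0.6, 0], "fingers": 0}, {"delta_pos": [1, 0.6, 0], "fingers": 0}, {"delta_pos": [1, 0.6, 0], "fingers": 0}, {"delta_pos": [1, 0.6, 0], "fingers": 0}, {"delta_pos": [1, 0.6, 0], "fingers": 0}, {"delta_pos": [0, 0, 0], "fingers": 0}, {"delta_pos": [0, 0, 0], "fingers": 0}])

```text
schema error: expected keys delta_pos, rot, fingers
```

Run:
```python
from h import *
s=env.get_state(); print(s["clock"],s["tcp_pos"],s["orientation"],s["joint_pos"].round(2),s["wrist_force"])
c=env.get_calibration("wrist"); p,d=env.read_camera("wrist"); cv2.imwrite("pics/w1.png",p); np.save("pics/w1.npy",d)
import pickle; pickle.dump(c,open("pics/w1.pkl","wb"))
W=cloud(c,d); m=(W[...,2]>.121)&(W[...,2]<.13)&(d>.05); print("cap",np.median(W[m],0),m.sum())
```

```text
0.1 [ 0.13929691 -0.55740274  0.23047941] [-8.24751063e-04  9.92520853e-01  1.22072424e-01  1.37920731e-05] [-1.47  0.31  0.05  1.3  -0.    1.43] [-0.45741097 -0.07123573  0.31504631]
cap [nan nan nan] 0
  return _methods._mean(a, axis=axis, dtype=dtype,
  ret = um.true_divide(
```

View pics/w1.png

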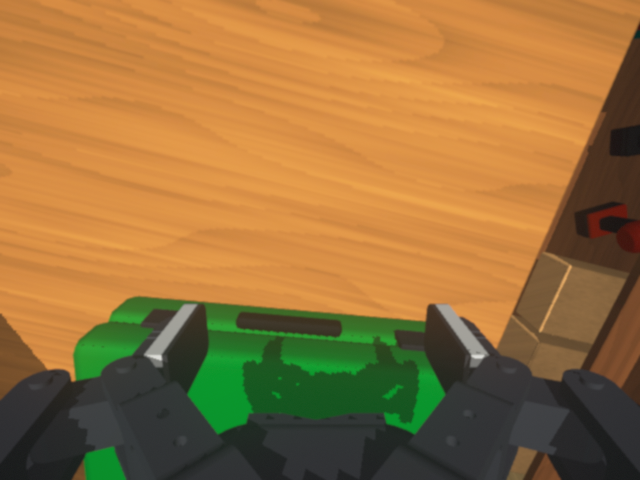

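The arm hasn't moved: every row needs all three keys. The picture shows only the green toolbox under the fingers. Sending the moves again.

arm_command(rows=[{"delta_pos": [0, 0, 0], "rot": [0, 0, -0.0237], "fingers": 0}, {"delta_pos": [0, 0, 0], "rot": [0, 0, -0.0237], "fingers": 0}, {"delta_pos": [0, 0, 0], "rot": [0, 0, -0.0237], "fingers": 0}, {"delta_pos": [0, 0, 0], "rot": [0, 0, -0.0237], "fingers": 0}, {"delta_pos": [0, 0, 0], "rot": [0, 0, -0.0237], "fingers": 0}, {"delta_pos": [0, 0, 0], "rot": [0, 0, -0.0237], "fingers": 0}, {"delta_pos": [0, 0, 0], "rot": [0, 0, -0.0237], "fingers": 0}, {"delta_pos": [0, 0, 0], "rot": [0, 0, -0.0237], "fingers": 0}, {"delta_pos": [1, 0.6, 0], "rot": [0, 0, 0], "fingers": 0}, {"delta_pos": [1, 0.6, 0], "rot": [0, 0, 0], "fingers": 0}, {"delta_pos": [1, 0.6, 0], "rot": [0, 0, 0], "fingers": 0}, {"delta_pos": [1, 0.6, 0], "rot": [0, 0, 0], "fingers": 0}, {"delta_pos": [1, 0.6, 0], "rot": [0, 0, 0], "fingers": 0}, {"delta_pos": [1, 0.6, 0], "rot": [0, 0, 0], "fingers": 0}, {"delta_pos": [1, 0.6, 0], "rot": [0, 0, 0], "fingers": 0}, {"delta_pos": [1, 0.6, 0], "rot": [0, 0, 0], "fingers": 0}, {"delta_pos": [1, 0.6, 0], "rot": [0, 0, 0], "fingers": 0}, {"delta_pos": [1, 0.6, 0], "rot": [0, 0, 0], "fingers": 0}, {"delta_pos": [1, 0.6, 0], "rot": [0, 0, 0], "fingers": 0}, {"delta_pos": [1, 0.6, 0], "rot": [0, 0, 0], "fingers": 0}])

```text
clock: 2.15
tcp_pos: [0.3147, -0.3384, 0.2311]
orientation: [-0.0, 0.753, 0.658, 0.0]
wrist_force: [-0.1, -0.8, -0.2]
finger_gap: 0.0854
```

arm_command(rows=[{"delta_pos": [1, 0.6, 0], "rot": [0, 0, 0], "fingers": 0}, {"delta_pos": [1, 0.6, 0], "rot": [0, 0, 0], "fingers": 0}, {"delta_pos": [1, 0.6, 0], "rot": [0, 0, 0], "fingers": 0}, {"delta_pos": [1, 0.6, 0], "rot": [0, 0, 0], "fingers": 0}, {"delta_pos": [1, 0.6, 0], "rot": [0, 0, 0], "fingers": 0}, {"delta_pos": [1, 0.6, 0], "rot": [0, 0, 0], "fingers": 0}, {"delta_pos": [1, 0.6, 0], "rot": [0, 0, 0], "fingers": 0}, {"delta_pos": [1, 0.6, 0], "rot": [0, 0, 0], "fingers": 0}, {"delta_pos": [1, 0.6, 0], "rot": [0, 0, 0], "fingers": 0}, {"delta_pos": [1, 0.6, 0], "rot": [0, 0, 0], "fingers": 0}, {"delta_pos": [1, 0.6, 0], "rot": [0, 0, 0], "fingers": 0}, {"delta_pos": [1, 0.6, 0], "rot": [0, 0, 0], "fingers": 0}, {"delta_pos": [1, 0.6, 0], "rot": [0, 0, 0], "fingers": 0}, {"delta_pos": [1, 0.6, 0], "rot": [0, 0, 0], "fingers": 0}, {"delta_pos": [1, 0.6, 0], "rot": [0, 0, 0], "fingers": 0}, {"delta_pos": [1, 0.6, 0], "rot": [0, 0, 0], "fingers": 0}, {"delta_pos": [0, 0, 0], "rot": [0, 0, 0], "fingers": 0}, {"delta_pos": [0, 0, 0], "rot": [0, 0, 0], "fingers": 0}])

```text
clock: 3.95
tcp_pos: [0.5472, -0.0478, 0.2308]
orientation: [-0.0, 0.753, 0.658, -0.0]
wrist_force: [-0.5, 0.5, -0.8]
finger_gap: 0.0855
```

Run:
```python
from h import *
s=env.get_state(); print(s["clock"],s["tcp_pos"],s["orientation"],s["joint_pos"].round(2),s["wrist_force"])
c=env.get_calibration("wrist"); p,d=env.read_camera("wrist"); cv2.imwrite("pics/w2.png",p); np.save("pics/w2.npy",d)
import pickle; pickle.dump(c,open("pics/w2.pkl","wb"))
W=cloud(c,d); m=(W[...,2]>.121)&(W[...,2]<.13)&(d>.05); print("cap",np.median(W[m],0),m.sum())
```

```text
3.95 [ 0.54723805 -0.04777579  0.23079189] [-3.41052849e-04  7.52715778e-01  6.58345343e-01 -4.99796701e-04] [-0.23  0.26 -0.02  1.29 -0.    1.47] [-0.47885137  0.53365073 -0.82778802]
cap [0.5721696  0.0137493  0.12524827] 3428
```

View pics/w2.png

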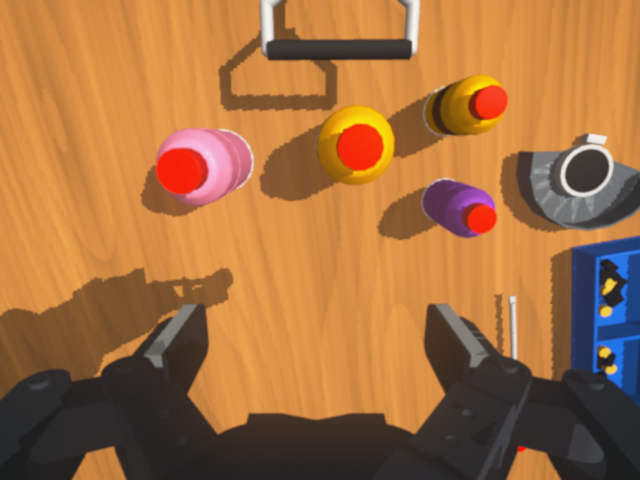

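The wrist view shows the large yellow can's cap at (360,147), the bar at row 50 spanning columns 265–412, pink at (180,170) and purple at (480,218).

Run:
```python
from h import *
import pickle
c=pickle.load(open("pics/w2.pkl","rb")); d=np.load("pics/w2.npy");W=cloud(c,d)
R=np.array([[.991,-.133],[.133,.991]]) # rows rig x, rig y
tcp=np.array([.5472,-.0478])
Q=W[100:190,310:400].reshape(-1,3);Q=Q[(Q[:,2]>.123)];print("capmean",Q.mean(0))
for n,px,z in(("can",(360,147),.125),("barL",(265,50),.0945),("barR",(412,50),.0945),("purp",(481,219),.092),("small",(489,102),.096)):
    P=ray(c,px,z); print(n,P.round(4),"tool dxy from tcp",(R[::-1]@(P[:2]-tcp)).round(4))
print(W[45:55,330].round(4)[::3])
t=env.get_calibration("top");print("can top",ray(t,(282.5,267.5),.125))
```

```text
capmean [0.58574027 0.01345701 0.1286849 ]
can [0.5862 0.0129 0.125 ] tool dxy from tcp [0.0654 0.0306]
barL [0.5314 0.0847 0.0945] tool dxy from tcp [ 0.1292 -0.0332]
barR [0.6315 0.0711 0.0945] tool dxy from tcp [0.129  0.0678]
purp [ 0.6783 -0.0554  0.092 ] tool dxy from tcp [0.0099 0.1309]
small [0.6831 0.0302 0.096 ] tool dxy from tcp [0.0954 0.1243]
[[0.5761 0.0819 0.0936]
 [0.5758 0.0798 0.095 ]
 [0.5757 0.0783 0.0936]
 [0.5755 0.0765 0.0931]]
can top [0.58426765 0.01059559 0.125     ]
```

arm_command(rows=[{"delta_pos": [0.81, 0.39, 0], "rot": [0, 0, 0], "fingers": 0}, {"delta_pos": [0.81, 0.39, 0], "rot": [0, 0, 0], "fingers": 0}, {"delta_pos": [0.81, 0.39, 0], "rot": [0, 0, 0], "fingers": 0}, {"delta_pos": [0.81, 0.39, 0], "rot": [0, 0, 0], "fingers": 0}, {"delta_pos": [0, 0, 0.93], "rot": [0, 0, 0], "fingers": 0}, {"delta_pos": [0, 0, 0.93], "rot": [0, 0, 0], "fingers": 0}, {"delta_pos": [0, 0, 0.93], "rot": [0, 0, 0], "fingers": 0}, {"delta_pos": [0, 0, 0.93], "rot": [0, 0, 0], "fingers": 0}, {"delta_pos": [0, 0, 0.93], "rot": [0, 0, 0], "fingers": 0}, {"delta_pos": [0, 0, 0.93], "rot": [0, 0, 0], "fingers": 0}, {"delta_pos": [0, 0, 0.93], "rot": [0, 0, 0], "fingers": 0}, {"delta_pos": [0, 0, 0.93], "rot": [0, 0, 0], "fingers": 0}, {"delta_pos": [0, 0, 0.93], "rot": [0, 0, 0], "fingers": 0}, {"delta_pos": [0, 0, 0], "rot": [0, 0, 0], "fingers": 0}])

```text
clock: 5.4
tcp_pos: [0.5854, 0.0128, 0.0611]
orientation: [-0.002, 0.753, 0.658, -0.002]
wrist_force: [0.2, 0.2, -0.8]
finger_gap: 0.0855
```

arm_command(rows=[{"delta_pos": [0, 0, 0], "rot": [0, 0, 0], "fingers": 1}, {"delta_pos": [0, 0, 0], "rot": [0, 0, 0], "fingers": 1}, {"delta_pos": [0, 0, 0], "rot": [0, 0, 0], "fingers": 1}, {"delta_pos": [0, 0, 0], "rot": [0, 0, 0], "fingers": 1}, {"delta_pos": [0, 0, 0], "rot": [0, 0, 0], "fingers": 1}, {"delta_pos": [0, 0, 0], "rot": [0, 0, 0], "fingers": 1}, {"delta_pos": [0, 0, 0], "rot": [0, 0, 0], "fingers": 1}, {"delta_pos": [0, 0, 0], "rot": [0, 0, 0], "fingers": 1}], squeeze=30)

```text
clock: 6.2
tcp_pos: [0.5876, 0.012, 0.0652]
orientation: [0.001, 0.753, 0.658, 0.001]
wrist_force: [-3.0, 0.9, 6.6]
finger_gap: 0.0568
```

arm_command(rows=[{"delta_pos": [0, 0, -0.5], "rot": [0, 0, 0], "fingers": 1}, {"delta_pos": [0, 0, -0.5], "rot": [0, 0, 0], "fingers": 1}, {"delta_pos": [0, 0, -0.5], "rot": [0, 0, 0], "fingers": 1}, {"delta_pos": [-0.5, -0.1, 0], "rot": [0, 0, 0], "fingers": 1}, {"delta_pos": [-0.9, -0.3, 0], "rot": [0, 0, 0], "fingers": 1}, {"delta_pos": [-0.9, -0.3, 0], "rot": [0, 0, 0], "fingers": 1}, {"delta_pos": [-0.9, -0.3, 0], "rot": [0, 0, 0], "fingers": 1}, {"delta_pos": [-0.9, -0.3, 0], "rot": [0, 0, 0], "fingers": 1}, {"delta_pos": [-0.9, -0.3, 0], "rot": [0, 0, 0], "fingers": 1}, {"delta_pos": [-0.9, -0.3, 0], "rot": [0, 0, 0], "fingers": 1}, {"delta_pos": [-0.9, -0.3, 0], "rot": [0, 0, 0], "fingers": 1}, {"delta_pos": [-0.9, -0.3, 0], "rot": [0, 0, 0], "fingers": 1}, {"delta_pos": [-0.5, -0.1, 0], "rot": [0, 0, 0], "fingers": 1}, {"delta_pos": [0, 0, 0], "rot": [0, 0, 0], "fingers": 1}, {"delta_pos": [0, 0, 0], "rot": [0, 0, 0], "fingers": 1}])

```text
clock: 7.7
tcp_pos: [0.5137, -0.1436, 0.0939]
orientation: [-0.0, 0.753, 0.658, 0.0]
wrist_force: [-0.3, 0.4, -3.8]
finger_gap: 0.0572
```

arm_command(rows=[{"delta_pos": [0, 0, 0.4], "rot": [0, 0, 0], "fingers": 1}, {"delta_pos": [0, 0, 0.4], "rot": [0, 0, 0], "fingers": 1}, {"delta_pos": [0, 0, 0.3], "rot": [0, 0, 0], "fingers": 1}, {"delta_pos": [0, 0, 0.2], "rot": [0, 0, 0], "fingers": 1}, {"delta_pos": [0, 0, 0.1], "rot": [0, 0, 0], "fingers": 1}, {"delta_pos": [0, 0, 0], "rot": [0, 0, 0], "fingers": 1}, {"delta_pos": [0, 0, 0], "rot": [0, 0, 0], "fingers": 1}])

```text
clock: 8.4
tcp_pos: [0.5139, -0.1437, 0.066]
orientation: [0.0, 0.753, 0.658, 0.0]
wrist_force: [-0.9, 0.6, -3.1]
finger_gap: 0.0571
```

arm_command(rows=[{"delta_pos": [0, 0, 0.05], "rot": [0, 0, 0], "fingers": 1}, {"delta_pos": [0, 0, 0.05], "rot": [0, 0, 0], "fingers": 1}, {"delta_pos": [0, 0, 0], "rot": [0, 0, 0], "fingers": 1}])

```text
clock: 8.7
tcp_pos: [0.514, -0.144, 0.0652]
orientation: [0.001, 0.753, 0.658, 0.0]
wrist_force: [-2.5, 0.4, 4.9]
finger_gap: 0.0571
```

arm_command(rows=[{"delta_pos": [0, 0, 0], "rot": [0, 0, 0], "fingers": 0.5}, {"delta_pos": [0, 0, 0], "rot": [0, 0, 0], "fingers": 0}, {"delta_pos": [0, 0, 0], "rot": [0, 0, 0], "fingers": 0}, {"delta_pos": [0, 0, 0], "rot": [0, 0, 0], "fingers": 0}, {"delta_pos": [0, 0, 0], "rot": [0, 0, 0], "fingers": 0}, {"delta_pos": [0, 0, -0.5], "rot": [0, 0, 0], "fingers": 0}, {"delta_pos": [0, 0, -1], "rot": [0, 0, 0], "fingers": 0}, {"delta_pos": [0, 0, -1], "rot": [0, 0, 0], "fingers": 0}, {"delta_pos": [0, 0, -1], "rot": [0, 0, 0], "fingers": 0}, {"delta_pos": [0, 0, -1], "rot": [0, 0, 0], "fingers": 0}, {"delta_pos": [0.9, 0.25, -1], "rot": [0, 0, 0], "fingers": 1}, {"delta_pos": [1, 0.25, -1], "rot": [0, 0, 0], "fingers": 1}, {"delta_pos": [1, 0.25, -1], "rot": [0, 0, 0], "fingers": 1}, {"delta_pos": [1, 0.25, -1], "rot": [0, 0, 0], "fingers": 1}, {"delta_pos": [1, 0.25, -0.5], "rot": [0, 0, 0], "fingers": 1}, {"delta_pos": [1, 0.25, 0], "rot": [0, 0, 0], "fingers": 1}, {"delta_pos": [1, 0.25, 0], "rot": [0, 0, 0], "fingers": 1}, {"delta_pos": [1, 0.25, 0], "rot": [0, 0, 0], "fingers": 1}, {"delta_pos": [1, 0.25, 0], "rot": [0, 0, 0], "fingers": 1}, {"delta_pos": [0, 0, 0], "rot": [0, 0, 0], "fingers": 1}])

```text
clock: 10.7
tcp_pos: [0.5826, 0.0287, 0.2444]
orientation: [0.0, 0.752, 0.659, 0.0]
wrist_force: [-0.8, 0.6, 0.7]
finger_gap: -0.0001
```

Run:
```python
from h import *
import pickle
s=env.get_state(); print(s["clock"],s["tcp_pos"],s["orientation"],s["finger_gap"])
c=env.get_calibration("wrist"); p,d=env.read_camera("wrist"); cv2.imwrite("pics/w3.png",p); np.save("pics/w3.npy",d)
pickle.dump(c,open("pics/w3.pkl","wb")); print("cam",-c["R"].T@c["t"],c["R"][2])
p,d=env.read_camera("top"); cv2.imwrite("pics/top1.png",p); np.save("pics/top1.npy",d)
a=cv2.imread("pics/w3.png"); cv2.imwrite("pics/both.png",np.vstack([cv2.resize(a,(560,420))[:330],cv2.resize(p[180:400,100:540],(560,270))]))
```

```text
10.7 [0.58264302 0.02871376 0.24439907] [9.73229061e-05 7.52166913e-01 6.58972491e-01 4.27225049e-04] -6.66599626347498e-05
cam [0.59351745 0.09905553 0.38747797] [-0.03576683 -0.27483472 -0.960826  ]
```

View pics/both.png

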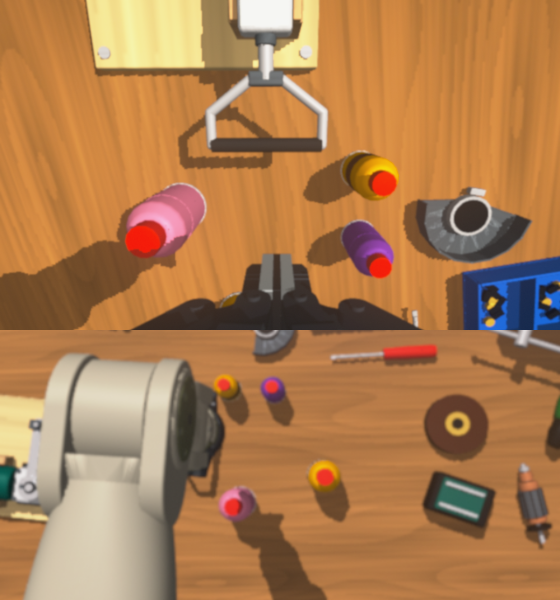

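The can stands at its new place (top view about (355,300)) with nothing else shifted. The arm hides the scale from the top camera, so I'll measure the scale with the wrist camera from above.

arm_command(rows=[{"delta_pos": [1, 0, 0], "rot": [0, 0, 0], "fingers": 1}, {"delta_pos": [1, 0, 0], "rot": [0, 0, 0], "fingers": 1}, {"delta_pos": [1, 0, 0], "rot": [0, 0, 0], "fingers": 1}, {"delta_pos": [1, 0, 0], "rot": [0, 0, 0], "fingers": 1}, {"delta_pos": [1, 0, 0], "rot": [0, 0, 0], "fingers": 1}, {"delta_pos": [1, 0, 0], "rot": [0, 0, 0], "fingers": 1}, {"delta_pos": [1, 0, 0], "rot": [0, 0, 0], "fingers": 1}, {"delta_pos": [1, 0, 0], "rot": [0, 0, 0], "fingers": 1}, {"delta_pos": [0, 0, 0], "rot": [0, 0, 0], "fingers": 1}, {"delta_pos": [0, 0, 0], "rot": [0, 0, 0], "fingers": 1}])

```text
clock: 11.8
tcp_pos: [0.6035, 0.1845, 0.244]
orientation: [0.0, 0.753, 0.658, -0.0]
wrist_force: [0.1, -0.3, -0.2]
finger_gap: 0.0
```

```bash
cat > scale.py <<'E'
from h import *
import sys
def comps(hsv,lo,hi):
    m=cv2.inRange(hsv,lo,hi); n,l,s,ce=cv2.connectedComponentsWithStats(m)
    return [(s[k],ce[k]) for k in range(1,n) if s[k,4]>25]
def meas(tag):
    s=env.get_state(); c=env.get_calibration("wrist"); p,d=env.read_camera("wrist"); cv2.imwrite(f"pics/{tag}.png",p)
    print(s["clock"],s["tcp_pos"])
    R=np.array([[.991,-.133],[.133,.991]]); O=np.array([.5815,.078])
    h=cv2.cvtColor(p,cv2.COLOR_BGR2HSV)
    W=cloud(c,d)
    for n,lo,hi in(("red",(0,180,90),(6,255,255)),("green",(45,180,80),(75,255,255))):
        for st,ce in comps(h,lo,hi):
            z=W[int(ce[1]),int(ce[0]),2]
            print(n,st,ce.round(1),"z",z.round(4),"rig",[(R@(ray(c,ce,zz)[:2]-O)).round(4) for zz in(.101,.107)])
E
python3 -c "
from scale import *
meas('w4')"
```

```text
11.8 [0.60346404 0.18451911 0.24396356]
red [296  66  32   9 257] [311.1  70.4] z 0.109 rig [array([0.0061, 0.2258]), array([0.0062, 0.2248])]
red [180 417  11   7  40] [183.9 419.4] z 0.112 rig [array([-0.1156, -0.0748]), array([-0.113 , -0.0694])]
green [269 118  22  16 308] [278.9 125.4] z 0.1046 rig [array([-0.018 ,  0.1885]), array([-0.0174,  0.1883])]
```

View pics/w4.png

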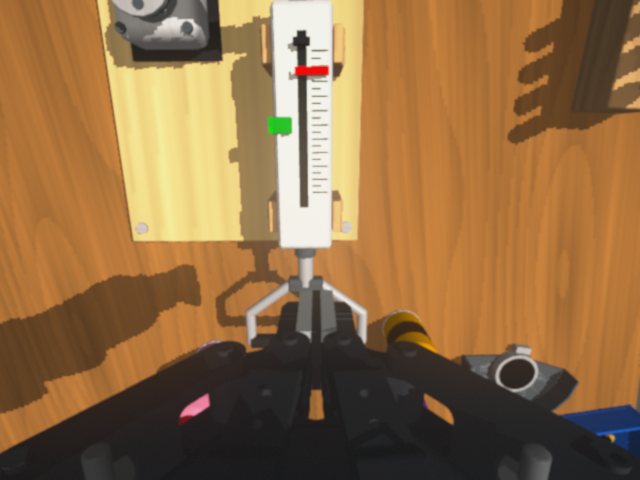

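The wrist view shows red pointer at (311,70) and green clip at (279,125), so the gap is about 36.4 mm along the scale. The black cross-piece is at (301,40), behind the pointer. I'll refine the bar position from w3 before hooking.

Run:
```python
from h import *
import pickle
c=pickle.load(open("pics/w3.pkl","rb")); p=cv2.imread("pics/w3.png"); g=cv2.cvtColor(p,cv2.COLOR_BGR2GRAY)
m=(g<75).astype(np.uint8); m[:145]=0; m[180:]=0; m[:,:235]=0; m[:,375:]=0
n,l,s,ce=cv2.connectedComponentsWithStats(m); k=1+s[1:,4].argmax(); print(s[k],ce[k])
P=ray(c,ce[k],.092); print(P)
R=np.array([[.991,-.133],[.133,.991]]); print("rig rel (.5815,.078)",R@(P[:2]-[.5815,.078]))
print("cross front vs red back rows in w4:"); c
q=cv2.imread("pics/w4.png"); print(q[28:80:2,302].tolist())
```

```text
[ 242  157  125   18 1809] [304.30679934 165.34438917]
[0.5820318  0.07968283 0.092     ]
rig rel (.5815,.078) [0.00030319 0.00173841]
cross front vs red back rows in w4:
[[231, 239, 239], [137, 147, 148], [47, 49, 50], [45, 47, 49], [45, 47, 49], [46, 49, 49], [46, 47, 49], [44, 47, 49], [33, 36, 39], [33, 37, 39], [37, 40, 43], [43, 46, 50], [47, 49, 53], [48, 51, 53], [47, 50, 52], [50, 52, 55], [48, 52, 55], [50, 53, 56], [48, 52, 61], [20, 31, 215], [10, 10, 241], [10, 10, 242], [10, 10, 241], [19, 34, 185], [41, 48, 67], [45, 50, 55]]
```

arm_command(rows=[{"delta_pos": [-0.83, -0.07, 0], "rot": [0, 0, 0], "fingers": 1}, {"delta_pos": [-0.83, -0.07, 0], "rot": [0, 0, 0], "fingers": 1}, {"delta_pos": [-0.83, -0.07, 0], "rot": [0, 0, 0], "fingers": 1}, {"delta_pos": [-0.83, -0.07, 0], "rot": [0, 0, 0], "fingers": 1}, {"delta_pos": [-0.83, -0.07, 0], "rot": [0, 0, 0], "fingers": 1}, {"delta_pos": [0, 0, 0], "rot": [0, 0, 0], "fingers": 1}, {"delta_pos": [0, 0, 1], "rot": [0, 0, 0], "fingers": 1}, {"delta_pos": [0, 0, 1], "rot": [0, 0, 0], "fingers": 1}, {"delta_pos": [0, 0, 1], "rot": [0, 0, 0], "fingers": 1}, {"delta_pos": [0, 0, 1], "rot": [0, 0, 0], "fingers": 1}, {"delta_pos": [0, 0, 1], "rot": [0, 0, 0], "fingers": 1}, {"delta_pos": [0, 0, 1], "rot": [0, 0, 0], "fingers": 1}, {"delta_pos": [0, 0, 0.8], "rot": [0, 0, 0], "fingers": 1}, {"delta_pos": [0, 0, 0.5], "rot": [0, 0, 0], "fingers": 1}, {"delta_pos": [0, 0, 0], "rot": [0, 0, 0], "fingers": 1}])

```text
clock: 13.35
tcp_pos: [0.5844, 0.104, 0.0964]
orientation: [-0.001, 0.753, 0.658, -0.001]
wrist_force: [0.4, 0.6, 0.2]
finger_gap: -0.0002
```

Run:
```python
from h import *
s=env.get_state(); print(s["clock"],s["tcp_pos"],s["wrist_force"])
p,d=env.read_camera("scene"); cv2.imwrite("pics/s1.png",p)
w,_=env.read_camera("wrist")
cv2.imwrite("pics/s1c.png",np.hstack([cv2.resize(p[140:260,330:480],(480,384),interpolation=cv2.INTER_CUBIC),cv2.resize(w,(320,240)).copy() if 0 else cv2.copyMakeBorder(cv2.resize(w,(320,240)),0,144,0,0,0)]))
```

```text
13.35 [0.5844397  0.10395068 0.09641823] [0.36760223 0.6459048  0.19640645]
```

View pics/s1c.png

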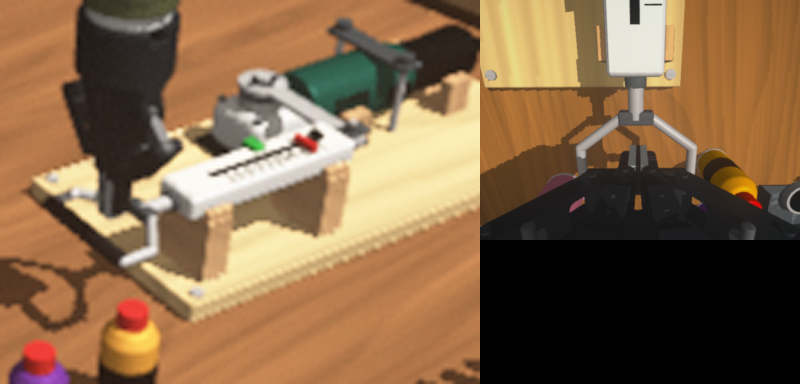

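The scene crop shows the scale clearly while hooked: red at (307,141) and green at (255,142), with the fingers inside the D loop. I'll go down and pull.

arm_command(rows=[{"delta_pos": [0, 0, 0.7], "rot": [0, 0, 0], "fingers": 1}, {"delta_pos": [0, 0, 0.7], "rot": [0, 0, 0], "fingers": 1}, {"delta_pos": [0, 0, 0], "rot": [0, 0, 0], "fingers": 1}, {"delta_pos": [-0.2, 0, 0], "rot": [0, 0, 0], "fingers": 1}, {"delta_pos": [-0.2, 0, 0], "rot": [0, 0, 0], "fingers": 1}, {"delta_pos": [-0.2, 0, 0], "rot": [0, 0, 0], "fingers": 1}, {"delta_pos": [-0.2, 0, 0], "rot": [0, 0, 0], "fingers": 1}, {"delta_pos": [-0.2, 0, 0], "rot": [0, 0, 0], "fingers": 1}, {"delta_pos": [-0.2, 0, 0], "rot": [0, 0, 0], "fingers": 1}, {"delta_pos": [-0.2, 0, 0], "rot": [0, 0, 0], "fingers": 1}, {"delta_pos": [-0.2, 0, 0], "rot": [0, 0, 0], "fingers": 1}, {"delta_pos": [0, 0, 0], "rot": [0, 0, 0], "fingers": 1}])

```text
clock: 14.65
tcp_pos: [0.5822, 0.0725, 0.0707]
orientation: [0.0, 0.753, 0.658, 0.001]
wrist_force: [1.8, 6.4, 4.0]
finger_gap: -0.0001
```

```bash
cat > sc.py <<'E'
from h import *
R=np.array([[.991,-.133],[.133,.991]]); O=np.array([.582,.079])
def meas(p,verbose=1):
    c=env.get_calibration("scene"); h=cv2.cvtColor(p,cv2.COLOR_BGR2HSV); y={}
    for n,lo,hi,z in(("red",(0,150,80),(8,255,255),.105),("green",(45,150,80),(75,255,255),.1025)):
        m=cv2.inRange(h,lo,hi); m[:165]=0;m[205:]=0;m[:,:370]=0;m[:,450:]=0
        N,l,s,ce=cv2.connectedComponentsWithStats(m); k=1+s[1:,4].argmax(); r=R@(ray(c,ce[k],z)[:2]-O); y[n]=r
        print(n,s[k],ce[k].round(1),r.round(4))
    print("gap",(y["red"]-y["green"])[1])
E
python3 - <<'E'
from sc import *
meas(cv2.imread("pics/s1.png"))
s=env.get_state(); print(s["clock"],s["tcp_pos"],R@(s["tcp_pos"][:2]-O),R@s["wrist_force"][:2])
p,_=env.read_camera("scene"); cv2.imwrite("pics/s2.png",p); meas(p)
E
```

```text
red [422 182   7   5  21] [425.4 184.1] [0.0039 0.2274]
green [407 184   4   3   8] [408.8 184.9] [-0.0196  0.1892]
gap 0.03828026786827504
14.65 [0.58217704 0.07253907 0.07071866] [ 0.00103475 -0.00637923] [0.91676493 6.60510403]
red [420 183   6   5  19] [422.5 185.1] [0.0037 0.2172]
green [407 184   4   3   8] [408.8 184.9] [-0.0196  0.1892]
gap 0.02802854441849109
```

arm_command(rows=[{"delta_pos": [-0.15, 0, 0], "rot": [0, 0, 0], "fingers": 1}, {"delta_pos": [-0.15, 0, 0], "rot": [0, 0, 0], "fingers": 1}, {"delta_pos": [-0.15, 0, 0], "rot": [0, 0, 0], "fingers": 1}, {"delta_pos": [-0.15, 0, 0], "rot": [0, 0, 0], "fingers": 1}, {"delta_pos": [-0.15, 0, 0], "rot": [0, 0, 0], "fingers": 1}, {"delta_pos": [-0.15, 0, 0], "rot": [0, 0, 0], "fingers": 1}, {"delta_pos": [-0.15, 0, 0], "rot": [0, 0, 0], "fingers": 1}, {"delta_pos": [0, 0, 0], "rot": [0, 0, 0], "fingers": 1}, {"delta_pos": [0, 0, 0], "rot": [0, 0, 0], "fingers": 1}])

```text
clock: 15.6
tcp_pos: [0.5796, 0.0531, 0.0708]
orientation: [-0.0, 0.753, 0.658, 0.002]
wrist_force: [2.1, 9.8, 4.0]
finger_gap: 0.0001
```

Run:
```python
from sc import *
s=env.get_state(); print(s["clock"],s["tcp_pos"],R@(s["tcp_pos"][:2]-O),R@s["wrist_force"][:2])
p,_=env.read_camera("scene"); cv2.imwrite("pics/s3.png",p); meas(p)
cv2.imwrite("pics/s3c.png",cv2.resize(p[150:220,340:460],(800,467),interpolation=cv2.INTER_CUBIC))
```

```text
15.6 [0.57963491 0.05305035 0.07079065] [ 0.0011075  -0.02603066] [0.73182615 9.99610333]
red [414 185   7   5  20] [417. 187.] [0.0039 0.1976]
green [407 184   4   3   8] [408.8 184.9] [-0.0196  0.1892]
gap 0.008413633586723923
```

View pics/s3c.png

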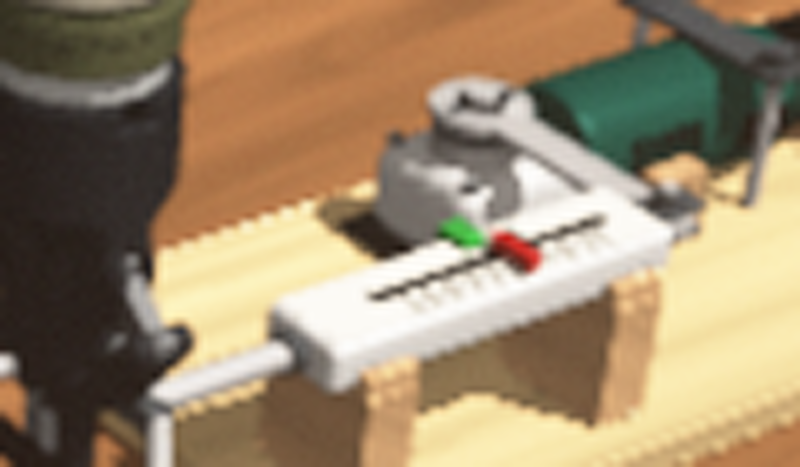

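The crop shows red at (515,250), still short of green at (465,232) by about 7 mm. A little more pull is needed.

arm_command(rows=[{"delta_pos": [-0.1, 0, 0], "rot": [0, 0, 0], "fingers": 1}, {"delta_pos": [-0.1, 0, 0], "rot": [0, 0, 0], "fingers": 1}, {"delta_pos": [-0.09, 0, 0], "rot": [0, 0, 0], "fingers": 1}, {"delta_pos": [0, 0, 0], "rot": [0, 0, 0], "fingers": 1}, {"delta_pos": [0, 0, 0], "rot": [0, 0, 0], "fingers": 1}, {"delta_pos": [0, 0, 0], "rot": [0, 0, 0], "fingers": 1}, {"delta_pos": [0, 0, 0], "rot": [0, 0, 0], "fingers": 1}])

```text
clock: 16.35
tcp_pos: [0.5789, 0.0477, 0.0708]
orientation: [-0.0, 0.753, 0.659, 0.003]
wrist_force: [3.1, 10.6, 3.3]
finger_gap: 0.0003
```

Run:
```python
from sc import *
s=env.get_state(); print(s["clock"],s["tcp_pos"],R@(s["tcp_pos"][:2]-O),R@s["wrist_force"][:2])
p,_=env.read_camera("scene"); cv2.imwrite("pics/s4.png",p); meas(p)
```

```text
16.35 [0.57892443 0.04767743 0.07079103] [ 0.00111801 -0.03144972] [ 1.66789798 10.91253566]
red [413 185   6   6  18] [415.2 187.5] [0.0032 0.1918]
green [407 184   4   3   8] [408.8 184.9] [-0.0196  0.1892]
gap 0.0026232254730664817
```

Red is within about 1–2.6 mm of the clip's middle and short of it, and it was held for 0.4 s. Now I ease the handle back at 30–40 mm/s.

arm_command(rows=[{"delta_pos": [0.1, 0, 0], "rot": [0, 0, 0], "fingers": 1}, {"delta_pos": [0.2, 0, 0], "rot": [0, 0, 0], "fingers": 1}, {"delta_pos": [0.2, 0, 0], "rot": [0, 0, 0], "fingers": 1}, {"delta_pos": [0.2, 0, 0], "rot": [0, 0, 0], "fingers": 1}, {"delta_pos": [0.2, 0, 0], "rot": [0, 0, 0], "fingers": 1}, {"delta_pos": [0.2, 0, 0], "rot": [0, 0, 0], "fingers": 1}, {"delta_pos": [0.2, 0, 0], "rot": [0, 0, 0], "fingers": 1}, {"delta_pos": [0.2, 0, 0], "rot": [0, 0, 0], "fingers": 1}, {"delta_pos": [0.2, 0, 0], "rot": [0, 0, 0], "fingers": 1}, {"delta_pos": [0.2, 0, 0], "rot": [0, 0, 0], "fingers": 1}, {"delta_pos": [0.2, 0, 0], "rot": [0, 0, 0], "fingers": 1}, {"delta_pos": [0.2, 0, 0], "rot": [0, 0, 0], "fingers": 1}, {"delta_pos": [0.15, 0, 0], "rot": [0, 0, 0], "fingers": 1}, {"delta_pos": [0.1, 0, 0], "rot": [0, 0, 0], "fingers": 1}, {"delta_pos": [0.1, 0, 0], "rot": [0, 0, 0], "fingers": 1}, {"delta_pos": [0.1, 0, 0], "rot": [0, 0, 0], "fingers": 1}, {"delta_pos": [0, 0, 0], "rot": [0, 0, 0], "fingers": 1}, {"delta_pos": [0, 0, 0], "rot": [0, 0, 0], "fingers": 1}])

```text
clock: 18.2
tcp_pos: [0.5846, 0.1, 0.0696]
orientation: [-0.0, 0.753, 0.658, -0.0]
wrist_force: [-0.1, -0.9, -0.5]
finger_gap: -0.0003
```

arm_command(rows=[{"delta_pos": [0.1, 0, 0], "rot": [0, 0, 0], "fingers": 1}, {"delta_pos": [0, 0, -0.5], "rot": [0, 0, 0], "fingers": 1}, {"delta_pos": [0, 0, -1], "rot": [0, 0, 0], "fingers": 1}, {"delta_pos": [0, 0, -1], "rot": [0, 0, 0], "fingers": 1}, {"delta_pos": [0, 0, -1], "rot": [0, 0, 0], "fingers": 1}, {"delta_pos": [0, 0, -1], "rot": [0, 0, 0], "fingers": 1}, {"delta_pos": [0, 0, -1], "rot": [0, 0, 0], "fingers": 1}, {"delta_pos": [0, 0, -1], "rot": [0, 0, 0], "fingers": 1}, {"delta_pos": [0, 0, -1], "rot": [0, 0, 0], "fingers": 1}, {"delta_pos": [0, 0, -1], "rot": [0, 0, 0], "fingers": 1}, {"delta_pos": [1, 0, -0.2], "rot": [0, 0, 0], "fingers": 1}, {"delta_pos": [1, 0, 0], "rot": [0, 0, 0], "fingers": 1}, {"delta_pos": [1, 0, 0], "rot": [0, 0, 0], "fingers": 1}, {"delta_pos": [1, 0, 0], "rot": [0, 0, 0], "fingers": 1}, {"delta_pos": [0, 0, 0], "rot": [0, 0, 0], "fingers": 1}, {"delta_pos": [0, 0, 0], "rot": [0, 0, 0], "fingers": 1}])

```text
clock: 19.8
tcp_pos: [0.5959, 0.1816, 0.2443]
orientation: [0.0, 0.753, 0.658, -0.0]
wrist_force: [-0.6, -1.1, -0.5]
finger_gap: 0.0002
```

Run:
```python
from scale import *
meas('w5')
t=env.get_calibration("top"); p,d=env.read_camera("top"); cv2.imwrite("pics/top2.png",p)
W=cloud(t,d); m=(W[...,2]>.118)&(W[...,2]<.135); m[:,:330]=0; m[:270]=0;m[345:]=0;m[:,385:]=0
print("can cap",W[m].mean(0),m.sum(), "rig",np.array([[.991,-.133],[.133,.991]])@(W[m].mean(0)[:2]-[.582,.079]))
w=cv2.imread("pics/w5.png"); cv2.imwrite("pics/end.png",np.vstack([cv2.resize(w,(560,420))[:300],cv2.resize(p[160:400,100:580],(560,280))]))
```

```text
19.8 [0.59586293 0.18160521 0.24432711]
red [306 113  32   8 203] [321.  116.5] z 0.1089 rig [array([0.0061, 0.1908]), array([0.006 , 0.1905])]
red [182 413  16   9  43] [189.  416.2] z 0.113 rig [array([-0.1174, -0.0754]), array([-0.1149, -0.0701])]
green [278 112  23  16 317] [288.6 119.4] z 0.105 rig [array([-0.0179,  0.1888]), array([-0.0175,  0.1886])]
can cap [ 0.51155182 -0.14332404  0.12463858] 156 rig [-0.04024505 -0.22969273]
```

View pics/end.png

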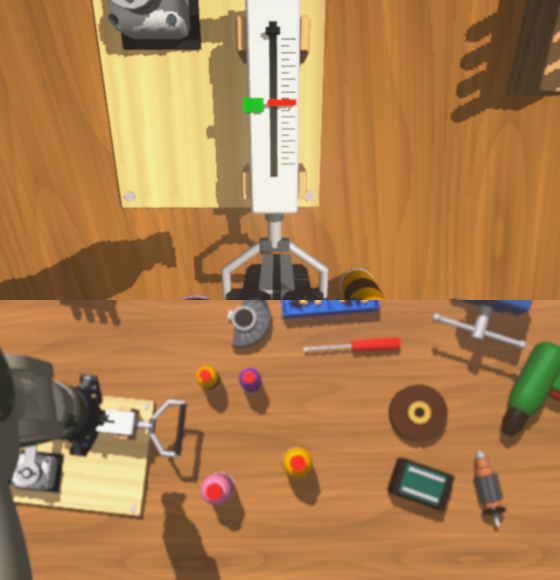

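The final picture shows red (321,116) level with green (289,119), 1.9 mm short of the clip's middle. The handle is back in, the can stands at rig y = -0.23 m, and nothing else has moved. Handing in.

```bash
python3 -c "
from workcell import env
print(env.hand_in(), env.get_state()['clock'])"
```

```text
the job is handed in; nothing more can be done
the job is handed in; nothing more can be done
```

The job is done and handed in; I saw nothing go wrong, but the hand-in gives no verdict. My last measurements were at about 20 s of the 58 s allowed.

- **Can:** I lifted the large yellow can away and set it upright about 0.23 m from the rig's origin on the -y side, where 0.136 m is enough. The last top view shows it standing there.
- **Pull:** I hooked the handle with shut fingers and drew it out in steps. I stopped with the red pointer just short of the clip's middle and held it there about 0.4 s. I estimate the handle was out about 0.05 m, from a wrist force of about 11 N and the tool's travel.
- **Return:** I eased the handle back at about 40 mm/s or slower. The force dropped to about zero before I lifted the fingers clear.
- **Last check:** The wrist camera put the red pointer about 1.9 mm short of the clip's middle, where 6 mm is allowed. In the last views the handle looks fully in, and its black cross-piece is back at its starting place. I saw no shift of the clip or the other things.
- **Disagreements:** During the pull the scene camera read about 2.6 mm short, while the wrist-camera measurement implied about 0.7 mm. Both are within the limit. My first two move calls were refused for missing keys and moved nothing.

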